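# Nest the draining basket home in the steel bowl stack

## Robot

A 6-joint arm with a two-finger parallel gripper is mounted at the origin on the work surface. World frame = base frame: x ahead of the robot, y to its left, z up, the work surface at z = 0. Lengths are in m, angles in rad, forces in N, time in s.
With the tool pointing down it reaches from about 0.375 to 0.975 m from the base axis. Payload 3.8 kg.
Tool frame: the origin (TCP) lies midway between the tips of the shut fingers; the grasp point (between the pads) lies 19 mm behind it; z points along the fingers, y is the direction in which the jaws open and shut (so a half turn about z gives the same grasp; the last joint's range is limited). The gripper opens to 85 mm and grips with 20 to 120 N. Pads are 22 mm wide; open, the fingers measure 114 mm over their backs; the gripper's body (76 mm by 85 mm) begins 54 mm behind the grasp point. The pads swing forward as they close: fully open they stand 13 mm farther back than shut.
Start: joints at [1.102, 0.264, 1.604, -0, 1.274, -0.037], TCP at [0.282, 0.613, 0.231] pointing down, gripper open.
Joint ranges: [-2.63, 2.63], [-0.94, 2.18], [0.31, 2.57], [-1.31, 4.45], [0, 2.66], [-2.55, 2.55]. Speed limits (rad/s): [2.57, 2.57, 3.14, 3.14, 3.14, 3.14].

## Interface

Orientations are given as a rotation vector (axis times angle).
In Python, from workcell import bot gives the robot as it stands.
- The arm moves only by the tool drive_tool, never from a script. Its argument "deltas" is a list of rows, each an object with "hand": the opening, from 0 (shut) to 1 (fully open); "offset": the shift along the world's x, y, z in cm, a list of three; "angular": the turn, a rotation vector about the world's x, y, z in degrees, a list of three. A call has 1 to 8 rows; each row is the pose to reach, as a shift and turn from the pose commanded when the call began; what a row does not reach only later rows make up. A row lasts 1/8 s, in which the tool goes at most 62.5 mm and 10.7 degrees, less where a joint would pass 70% of its speed; a pose out of reach is approached as far as the arm can. A call with a gripper value outside its range is refused whole. The fingers move at their own pace and stop on an object; "force" is the grip in N (left out, the last holds). Time passes only in rows, so rows that repeat a pose let the fingers close. It gives the time, the measured TCP pose, the force and the opening at its end, in the units of the state.
- bot.read_state(): the state, without advancing time (a new reading comes with each control period).
- bot.read_camera(name): name is "scene" or "side" or "wrist"; returns a dict with "frame" (420x560x3 uint8, blue, green, red), "mtx" (3x3 intrinsics, pixels), "R" (3x3) and "t" (3): a world point X has camera coordinates R X + t. Camera axes: x right, y down, z forward; pixel columns grow to the right and rows downward; lengths in m; the calibration is good to about 2 mm. A picture is of the moment at which its call begins. There is no depth.
- bot.finish_job(): hands the job in, once; it reports no verdict.
The state is a dict: "time": time; "q": joint angles; "joint_vel": joint speeds; "joint_torque": joint torques, N m; "tool_pos": TCP position; "tcp_rot": TCP orientation; "wrist_force": force on the tool from outside, world axes, zero at the start; "torque": the same for the moment, N m; "width": opening from 0.0 (shut) to 1.0 (fully open).
Only numpy, scipy, OpenCV 4.12 (cv2) and the standard library are available. Lean on these libraries where they do the work, as an engineer would, in place of code of your own. Each camera call takes 0.05 s, during which the arm holds its last target. There are 200 camera calls.

## Task

Take the tapered steel draining basket by its wooden bridge handle and nest it, upright, in the top bowl of the stack of three steel bowls, letting it centre itself in the dark rubber seat ring. Press it straight down until the ring has slid as far as it goes and stands firm, finishing with a steady push of about 15 N and never more than 20 N, then let go. Leave the stack standing where it is, and do not disturb the box, the seasoning container or the spoon rest.

Things in the scene. Friction and masses are not known exactly. Their poses are not given: they have to be found in the camera images.
- basket_mid (a point): Loose steel draining basket, 0.13-0.24 kg, 100 mm high: a cone cup, 52 mm wide at the flat bottom, 90 mm at its rim 55 mm up (19 deg per side), with a wooden bridge handle. Point: on its axis, 50 mm above its underside; z up. The bar runs along x, 62 mm long, 10 mm wide (y), 38 to 50 mm above this point: pinch it across y from above. Two thin struts lead from its ends to the rim; the rest is open.
- stack: Loose stack of three nested round steel bowls, 0.8 kg; origin at the centre of its underside, z up. Outer rim 152 mm wide at 58 mm height. Sideways pushes of some 5 N shift it on the shelf.
- bowl_mouth (a point): Centre of the top bowl's mouth, on the stack's axis, 70 mm above its underside; rim 120 mm wide. Inside is a rubber ring, its bore tapered to match (60 to 74 mm); the basket bears on it alone, first touching with its underside 30 to 47 mm below this point (varies, not given). The ring yields at about 6 N, slides 3 to 5 mm to a stop (also varying), then resists 3 to 6 N more per mm: found by feel.
- wooden_box: Bystander: wooden box with a hinged lid (shut), 104 x 144 x 73 mm; origin at the centre of its underside.
- seasoning: Bystander: white flip-top seasoning container, 49 mm wide, 94 mm high; origin at the centre of its underside.
- spoon_rest: Bystander: white ceramic spoon rest, a 92 mm dish 16 mm high with a 35 mm tab along its x; origin at the centre of the dish's underside.
Not all that is in view belongs to the job. Leave any blue or purple look-alike of the part that bears basket_mid alone.

How it is judged:
On the way:
1. the basket, upright and centred in the stack, is pressed home: the shelf carries over 20 N under the stack (8 N of bowls, 2 N of basket, at least 10 N of push) for 0.3 s (contact force between stack and table above 20 N and horizontal distance between basket_mid and stack below 0.006 m and angle between basket_mid's own z axis and vertical below 0.1 rad), for 0.3 s.
At the end, for the whole second after the job is handed in: The basket sits released and at rest in the top bowl, its axis within 5 mm of the stack's, upright within 0.08 rad, its centre 60 to 88 mm above the stack's underside; the stack stands flat on the shelf within 40 mm of where it was (horizontal distance between basket_mid and stack below 0.005 m and z of basket_mid in the frame of stack between 0.06 and 0.088 m and angle between basket_mid's own z axis and vertical below 0.08 rad and angle between stack's own z axis and vertical below 0.05 rad and height (world z) of stack below 0.006 m and linear speed of basket below 0.01 m/s and distance of stack from where it was at the start of the episode below 0.04 m); the robot touches nothing.
It fails at once if the stack is pressed on the shelf with over 31 N (bowls, basket and over 20 N of push) (contact force between stack and table above 31 N).
It fails at once if the stack is shoved more than 40 mm or tipped (distance of stack from where it was at the start of the episode above 0.04 m or angle between stack's own z axis and vertical above 0.25 rad).
It fails at once if a bystander is moved more than 20 mm (distance of any of wooden_box, seasoning, spoon_rest from where it was at the start of the episode above 0.02 m).
It also fails if it takes over 64 s, if anything falls off the work surface, if the arm or the gripper's body presses on something with over 40 N, if the wrist force passes 120 N, or if a joint passes its speed limit or range.

## Working session

There is one attempt and no reset: what is moved stays moved. The work goes in short steps, Python scripts to look and compute and a tool call to move; the robot and the scene stay as the last step left them, time stands still between calls to the robot, and variables do not carry over. Pictures are saved under pics/ and viewed, about 8 in all and at most 12, crops included, and the job is handed in when it is done.

Besides the shell and the picture viewer there is one more tool, called after "Emit:" by a JSON object that holds its "op" and its "data", one argument or row to a line. drive_tool: Moves the arm, as the interface text tells. Its arguments: {"type":"object","properties":{"deltas":{"type":"array"},"force":{"type":"number"}},"required":["deltas"]}

```bash
mkdir -p pics; cat > h.py <<'E'
from workcell import bot
import cv2,numpy as np
def grab(n,save=None):
    c=bot.read_camera(n)
    if save: cv2.imwrite('pics/'+save,c['frame']); np.savez('pics/'+save+'.npz',mtx=c['mtx'],R=c['R'],t=c['t'],frame=c['frame'])
    return c
def ray(c,u,v):
    R,t,K=np.array(c['R']),np.array(c['t']).ravel(),np.array(c['mtx'])
    d=R.T@np.linalg.solve(K,[u,v,1]); return -R.T@t,d
def onz(c,u,v,z):
    o,d=ray(c,u,v); return o+d*(z-o[2])/d[2]
def proj(c,X):
    p=c['mtx']@(np.array(c['R'])@np.array(X)+np.array(c['t']).ravel()); return p[:2]/p[2]
def tri(c1,p1,c2,p2):
    P=[np.array(c['mtx'])@np.c_[c['R'],np.ravel(c['t'])] for c in(c1,c2)]
    X=cv2.triangulatePoints(P[0],P[1],np.array(p1,float),np.array(p2,float)).ravel(); return X[:3]/X[3]
E
python3 - <<'E'
from h import *
for n in('scene','side'):
    c=grab(n,n+'0.png'); print(n,(-np.array(c['R']).T@np.ravel(c['t'])).round(3))
print(bot.read_state())
E
```

```text
scene [0.879 0.393 0.714]
side [ 0.171 -0.401  0.536]
{'time': 0.1, 'q': array([ 1.10211628e+00,  2.64695899e-01,  1.60525626e+00, -1.74262574e-06,
        1.27370301e+00, -3.68932601e-02]), 'joint_vel': array([ 6.22519585e-04, -3.75348047e-04, -2.76459956e-03, -5.42742207e-05,
        2.36063057e-03,  4.47926879e-04]), 'joint_torque': array([-4.67990787e-05, -5.16708934e+01, -3.68588877e+01, -6.81925803e-05,
        6.26421926e-03, -2.06829054e-05]), 'tool_pos': array([0.28217884, 0.61245083, 0.23006417]), 'tcp_rot': array([-0.67288122, -3.06815819,  0.00313698]), 'wrist_force': array([-1.04476958, -0.04661207, -0.65919463]), 'torque': array([-0.01653618,  0.00134959,  0.00784238]), 'width': 1.0013673813219106}
```

View pics/scene0.png

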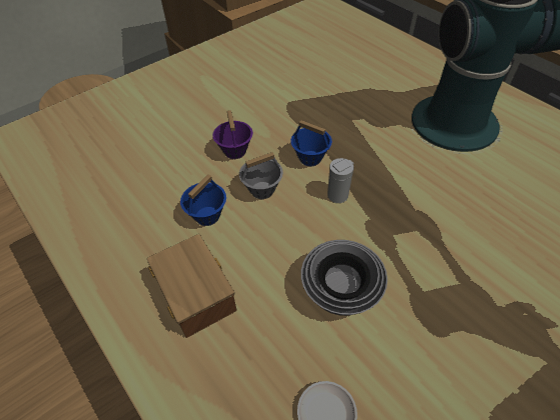

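View pics/side0.png

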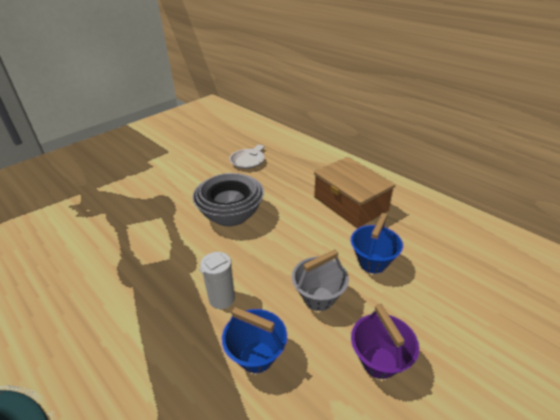

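The scene view shows four baskets: steel at (261,177), blue at (204,203) and (311,146), and purple at (233,140). The plain steel one is my target; in the side view it is at (320,280). The stack is at scene (344,277) and side (229,200). Next is one close crop of both from both views.

```bash
python3 - <<'E'
import cv2,numpy as np
s=cv2.imread('pics/scene0.png');d=cv2.imread('pics/side0.png')
f=lambda im,x,y,w,h:cv2.resize(im[y:y+h,x:x+w],(400,300),interpolation=cv2.INTER_CUBIC)
cv2.imwrite('pics/crop1.png',np.vstack([np.hstack([f(s,220,140,80,60),f(d,280,240,80,60)]),np.hstack([f(s,290,230,120,90),f(d,170,160,120,90)])]))
E
```

```text
(no output)
```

View pics/crop1.png

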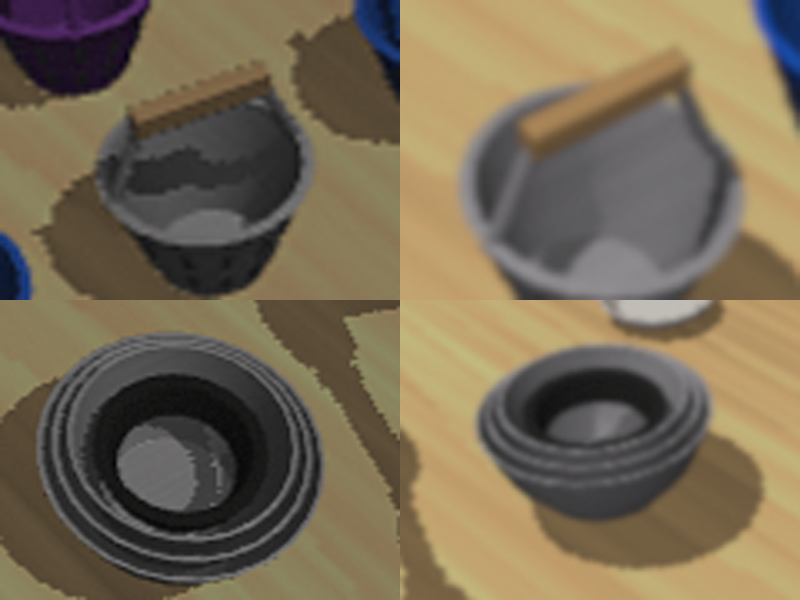

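```bash
cat > fit.py <<'E'
from h import *
from scipy.optimize import least_squares
S=dict(np.load('pics/scene0.png.npz'));D=dict(np.load('pics/side0.png.npz'))
a=np.linspace(0,2*np.pi,361)
def ext(c,x,y,z,r):
    p=np.array([proj(c,[x+r*np.cos(t),y+r*np.sin(t),z]) for t in a]); return np.r_[p.min(0),p.max(0)] # l,t,r,b
N=np.nan
def fit(obs,z,r,x0):
    def f(p):
        e=np.concatenate([ext(c,p[0],p[1],z,r)-o for c,o in obs]); return e[~np.isnan(e)]
    s=least_squares(f,x0,diff_step=1e-4); return s.x.round(4),s.fun.round(1)
st=lambda l,t,r,b:np.array([290+l*.3,230+(t-300)*.3,290+r*.3,230+(b-300)*.3])
sd=lambda l,t,r,b:np.array([170+(l-400)*.3,160+(t-300)*.3,170+(r-400)*.3,160+(b-300)*.3])
bs=lambda l,t,r,b:np.array([220+l/5,140+t/5,220+r/5,140+b/5])
bd=lambda l,t,r,b:np.array([280+(l-400)/5,240+t/5,280+(r-400)/5,240+b/5])
for o in([(S,st(38,333,323,582))],[(D,sd(476,N,712,N))],[(S,st(38,333,323,582)),(D,sd(476,N,712,N))]):
    print('stack',fit(o,.058,.076,onz(S,344,270,.058)[:2]))
o1=(S,bs(97,N,313,243));o2=(D,bd(460,N,743,N))
for o in([o1],[o1,o2]): print('basket rim',fit(o,.055,.045,onz(S,261,172,.055)[:2]))
for c,m,L,Rr in((S,(260,158.5),(220+132.5/5,140+114/5),(220+267/5,140+71/5)),(D,(321,259.2),(280+127/5,240+133.5/5),(280+283/5,240+59/5))):
    A,B=onz(c,*L,.1),onz(c,*Rr,.1); print('bar',onz(c,*m,.1).round(4),A.round(4),B.round(4),np.linalg.norm(A-B).round(4),np.degrees(np.arctan2(*(B-A)[1::-1])).round(1))
print('tri',tri(S,(260,158.5),D,(321,259.2)).round(4))
for n,p in(('season top',(341,167,.094)),('box',(192,270,.073)),('blueL',(204,187,.1)),('blueR',(311,127,.1)),('purple',(231,120,.1))): print(n,onz(S,*p).round(3))
E
python3 fit.py
```

```text
stack (array([0.5557, 0.1595]), array([-0.9, -0.6,  0.9,  0.3]))
stack (array([0.5716, 0.1733]), array([-0., -0.]))
stack (array([0.557 , 0.1587]), array([-1.8, -0.4,  0. ,  0.5, -1.8, -0.4]))
basket rim (array([ 0.5131, -0.1328]), array([ 0.5, -0.5,  0. ]))
basket rim (array([ 0.5135, -0.1354]), array([-0.4, -1.4, -0.6, -0. , -1.4]))
bar [ 0.5146 -0.1304  0.1   ] [ 0.5431 -0.1383  0.1   ] [ 0.4858 -0.1225  0.1   ] 0.0594 164.6
bar [ 0.5112 -0.1379  0.1   ] [ 0.4825 -0.1312  0.1   ] [ 0.5409 -0.1449  0.1   ] 0.06 -13.2
tri [ 0.513  -0.1347  0.0961]
season top [ 0.401 -0.01   0.094]
box [ 0.758 -0.011  0.073]
blueL [ 0.646 -0.138  0.1  ]
blueR [ 0.37  -0.136  0.1  ]
purple [ 0.489 -0.269  0.1  ]
```

```bash
python3 - <<'E'
import numpy as np
from scipy.spatial.transform import Rotation as R
r=R.from_rotvec([-0.67288122,-3.06815819,0.00313698]);M=r.as_matrix();print(M.round(3))
y=M[:,1];print('jaw yaw',np.degrees(np.arctan2(y[1],y[0])))
E
```

```text
[[-0.908  0.418 -0.001]
 [ 0.418  0.908 -0.002]
 [ 0.    -0.002 -1.   ]]
jaw yaw 65.2604733514709
```

Emit:
{"op": "drive_tool", "data": {
  "deltas": [
    {"hand":1,"offset":[1.75,-5.7,0],"angular":[0,0,2]},
    {"hand":1,"offset":[3.5,-11.4,0],"angular":[0,0,4]},
    {"hand":1,"offset":[5.25,-17.1,0],"angular":[0,0,6]},
    {"hand":1,"offset":[7,-22.8,0],"angular":[0,0,8]},
    {"hand":1,"offset":[8.75,-28.5,0],"angular":[0,0,10]},
    {"hand":1,"offset":[10.5,-34.2,0],"angular":[0,0,10.8]},
    {"hand":1,"offset":[12.25,-39.9,0],"angular":[0,0,10.8]},
    {"hand":1,"offset":[14,-45.6,0],"angular":[0,0,10.8]}
  ],
  "force": 50
}}

```text
time: 1.1
tool_pos: [0.4224, 0.1552, 0.231]
tcp_rot: [0.381, 3.118, 0.0]
wrist_force: [-0.0, -0.2, -0.1]
width: 0.999
```

Emit:
{"op": "drive_tool", "data": {
  "deltas": [
    {"hand":1,"offset":[1.8,-5.8,0],"angular":[0,0,0]},
    {"hand":1,"offset":[3.6,-11.6,0],"angular":[0,0,0]},
    {"hand":1,"offset":[5.4,-17.4,0],"angular":[0,0,0]},
    {"hand":1,"offset":[7.2,-23.2,0],"angular":[0,0,0]},
    {"hand":1,"offset":[9.1,-29,0],"angular":[0,0,0]},
    {"hand":1,"offset":[9.1,-29,0],"angular":[0,0,0]},
    {"hand":1,"offset":[9.1,-29,0],"angular":[0,0,0]}
  ]
}}

```text
time: 1.98
tool_pos: [0.5128, -0.1327, 0.2305]
tcp_rot: [-0.383, -3.116, -0.001]
wrist_force: [-0.2, 0.7, 0.5]
width: 1.001
```

```bash
python3 - <<'E'
from h import *
c=grab('wrist','w1.png');s=bot.read_state();print(s['time'],s['tool_pos'],s['wrist_force'])
print([proj(c,p).round() for p in([.513,-.134,.1],[.483,-.1265,.1],[.543,-.1415,.1])])
E
```

```text
2.025 [ 0.51283284 -0.13203496  0.2307185 ] [-0.56574156  0.26544162 -0.00123517]
[array([277., 196.]), array([277., 156.]), array([277., 234.])]
```

View pics/w1.png

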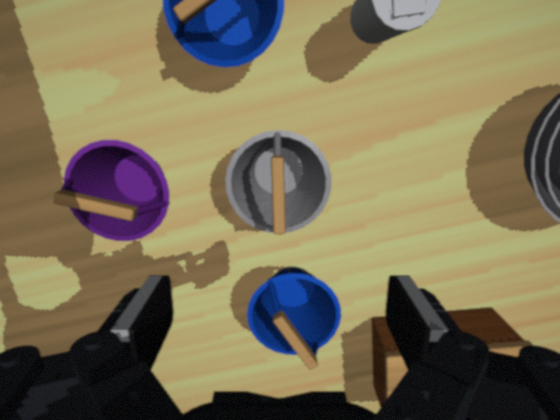

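The bar runs from (278,157) to (279,233) in the wrist view. I predicted x = 277 and a centre of (277,196), so position and yaw are good to about 1 mm. Only the steel basket lies between the jaws, so I'm descending.

Emit:
{"op": "drive_tool", "data": {
  "deltas": [
    {"hand":1,"offset":[0,0,-5],"angular":[0,0,0]},
    {"hand":1,"offset":[0,0,-10],"angular":[0,0,0]},
    {"hand":1,"offset":[0,0,-14],"angular":[0,0,0]},
    {"hand":1,"offset":[0,0,-15.6],"angular":[0,0,0]},
    {"hand":1,"offset":[0,0,-15.6],"angular":[0,0,0]},
    {"hand":0.4,"offset":[0,0,-15.6],"angular":[0,0,0]},
    {"hand":0,"offset":[0,0,-15.6],"angular":[0,0,0]},
    {"hand":0,"offset":[0,0,-15.6],"angular":[0,0,0]}
  ],
  "force": 60
}}

```text
time: 3.02
tool_pos: [0.5144, -0.1333, 0.0766]
tcp_rot: [0.381, 3.116, -0.001]
wrist_force: [-0.8, 0.9, 0.6]
width: 0.377
```

Emit:
{"op": "drive_tool", "data": {
  "deltas": [
    {"hand":0,"offset":[0,0,0],"angular":[0,0,0]},
    {"hand":0,"offset":[0,0,0],"angular":[0,0,0]},
    {"hand":0,"offset":[0,0,0],"angular":[0,0,0]},
    {"hand":0,"offset":[0,0,0],"angular":[0,0,0]},
    {"hand":0,"offset":[0,0,0],"angular":[0,0,0]},
    {"hand":0,"offset":[0,0,0],"angular":[0,0,0]}
  ]
}}

```text
time: 3.78
tool_pos: [0.5138, -0.1332, 0.0759]
tcp_rot: [0.381, 3.118, -0.001]
wrist_force: [-1.1, -1.0, 5.7]
width: 0.109
```

Emit:
{"op": "drive_tool", "data": {
  "deltas": [
    {"hand":0,"offset":[0,0,1],"angular":[0,0,0]},
    {"hand":0,"offset":[0,0,4],"angular":[0,0,0]},
    {"hand":0,"offset":[0,0,8],"angular":[0,0,0]},
    {"hand":0,"offset":[0,0,11],"angular":[0,0,0]},
    {"hand":0,"offset":[0,0,12],"angular":[0,0,0]},
    {"hand":0,"offset":[0,0,12],"angular":[0,0,0]},
    {"hand":0,"offset":[0,0,12],"angular":[0,0,0]}
  ]
}}

```text
time: 4.65
tool_pos: [0.5123, -0.1326, 0.1933]
tcp_rot: [-0.381, -3.115, -0.001]
wrist_force: [-0.2, -0.1, -2.5]
width: 0.105
```

Emit:
{"op": "drive_tool", "data": {
  "deltas": [
    {"hand":0,"offset":[0.8,4,0],"angular":[0,0,0]},
    {"hand":0,"offset":[1.5,9,0],"angular":[0,0,0]},
    {"hand":0,"offset":[2.2,14,0],"angular":[0,0,0]},
    {"hand":0,"offset":[2.8,18,0],"angular":[0,0,0]},
    {"hand":0,"offset":[3,20,0],"angular":[0,0,0]},
    {"hand":0,"offset":[3,20,0],"angular":[0,0,0]},
    {"hand":0,"offset":[3,20,0],"angular":[0,0,0]},
    {"hand":0,"offset":[3,20,0],"angular":[0,0,0]}
  ]
}}

```text
time: 5.65
tool_pos: [0.5433, 0.0658, 0.195]
tcp_rot: [-0.384, -3.118, 0.001]
wrist_force: [-0.3, -0.2, -1.3]
width: 0.1
```

```bash
python3 - <<'E'
from h import *
s=bot.read_state();print(s['time'],s['tool_pos'],s['wrist_force'],s['width'])
a=[grab(n,n+'1.png') for n in('scene','side','wrist')]
f=lambda im,x,y,w,h:cv2.resize(im[y:y+h,x:x+w],(400,300),interpolation=cv2.INTER_CUBIC)
F=[c['frame'] for c in a]
for c in a: print(proj(c,[.557,.159,.07]).round(),proj(c,[s['tool_pos'][0],s['tool_pos'][1],.119]).round())
cv2.imwrite('pics/c2.png',np.vstack([np.hstack([f(F[0],240,140,160,120),f(F[0],280,220,140,105)]),np.hstack([f(F[1],180,120,160,120),f(F[2],0,0,560,420)])]))
E
```

```text
5.65 [0.54331909 0.06582612 0.19504846] [-0.29142263 -0.24110971 -1.28836406] 0.10047282436154621
[344. 271.] [315. 218.]
[227. 187.] [249. 188.]
[404. 185.] [279. 218.]
```

View pics/c2.png

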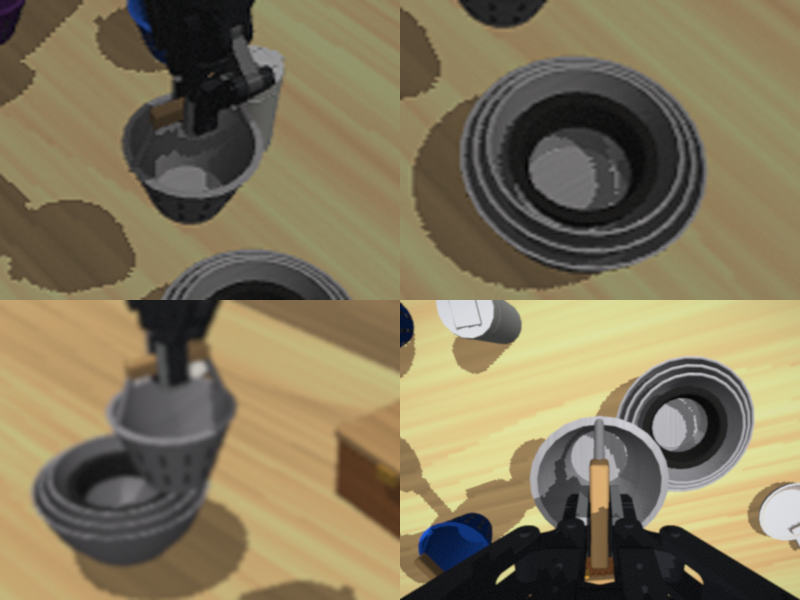

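```bash
cat > fit2.py <<'E'
import io,contextlib
with contextlib.redirect_stdout(io.StringIO()):
    from fit import *
W=dict(np.load('pics/wrist1.png.npz'));S1=dict(np.load('pics/scene1.png.npz'));D1=dict(np.load('pics/side1.png.npz'))
w=lambda l,t,r,b:1.4*np.array([l-400,t-300,r-400,b-300])
s2=lambda l,t,r,b:np.array([280+(l-400)*.35,220+t*.35,280+(r-400)*.35,220+b*.35])
s1=lambda l,t,r,b:np.array([240+l*.4,140+t*.4,240+r*.4,140+b*.4])
d1=lambda l,t,r,b:np.array([180+l*.4,120+(t-300)*.4,180+r*.4,120+(b-300)*.4])
x=(.557,.159)
ow=(W,w(617,357,753,491)); os=(S1,s2(460,56,705,271)); od=(D1,d1(34,N,N,N))
print('W outer',fit([ow],.058,.076,x)); print('S outer',fit([os],.058,.076,x)); print('all',fit([ow,os],.058,.076,x))
b=(.543,.066)
print('basket W',fit([(W,w(530,416,669,N))],.174,.045,b));print('basket S',fit([(S1,s1(122,N,263,188))],.174,.045,b));print('basket D',fit([(D1,d1(107,N,236,463))],.174,.045,b))
def outl(c,p,z,r): return np.array([proj(c,[p[0]+r*np.cos(t),p[1]+r*np.sin(t),z]) for t in a])
E
python3 fit2.py
```

```text
W outer (array([0.5574, 0.1583]), array([-3.1, -1.3,  3.1,  2.4]))
S outer (array([0.556 , 0.1592]), array([-0.8, -0.3,  0.8,  0.1]))
all (array([0.5572, 0.1585]), array([-3. , -1.6,  3.2,  2.1, -1.6, -0.2,  0. ,  0.2]))
basket W (array([0.5422, 0.0665]), array([ 4.4, -0.6, -4.4]))
basket S (array([0.538 , 0.0616]), array([ 1.2, -1.2,  0.1]))
basket D (array([0.5292, 0.0462]), array([-0.3,  0.3, -0. ]))
```

Emit:
{"op": "drive_tool", "data": {
  "deltas": [
    {"hand":0,"offset":[0.5,3.5,0],"angular":[0,0,0]},
    {"hand":0,"offset":[1.1,7.5,0],"angular":[0,0,0]},
    {"hand":0,"offset":[1.4,9.3,0],"angular":[0,0,0]},
    {"hand":0,"offset":[1.4,9.3,0],"angular":[0,0,0]},
    {"hand":0,"offset":[1.4,9.3,-3],"angular":[0,0,0]},
    {"hand":0,"offset":[1.4,9.3,-5.5],"angular":[0,0,0]},
    {"hand":0,"offset":[1.4,9.3,-5.5],"angular":[0,0,0]},
    {"hand":0,"offset":[1.4,9.3,-5.5],"angular":[0,0,0]}
  ]
}}

```text
time: 6.8
tool_pos: [0.558, 0.1593, 0.1412]
tcp_rot: [0.382, 3.117, 0.0]
wrist_force: [0.1, 0.6, -1.4]
width: 0.102
```

```bash
python3 - <<'E'
from h import *
s=bot.read_state();print(s['time'],s['tool_pos'],s['wrist_force'],s['width'])
a=[grab(n,n+'2.png') for n in('scene','side','wrist')]
F=[c['frame'] for c in a]
f=lambda im,x,y,w,h:cv2.resize(im[y:y+h,x:x+w],(400,300),interpolation=cv2.INTER_CUBIC)
cv2.imwrite('pics/c3.png',np.vstack([np.hstack([f(F[0],290,215,120,90),f(F[1],170,140,120,90)]),np.hstack([f(F[2],120,60,320,240),f(F[2],0,0,560,420)])]))
E
```

```text
6.8 [0.55804204 0.15932969 0.14119892] [ 0.12792617  0.55380063 -1.37651054] 0.1020745057953269
```

View pics/c3.png

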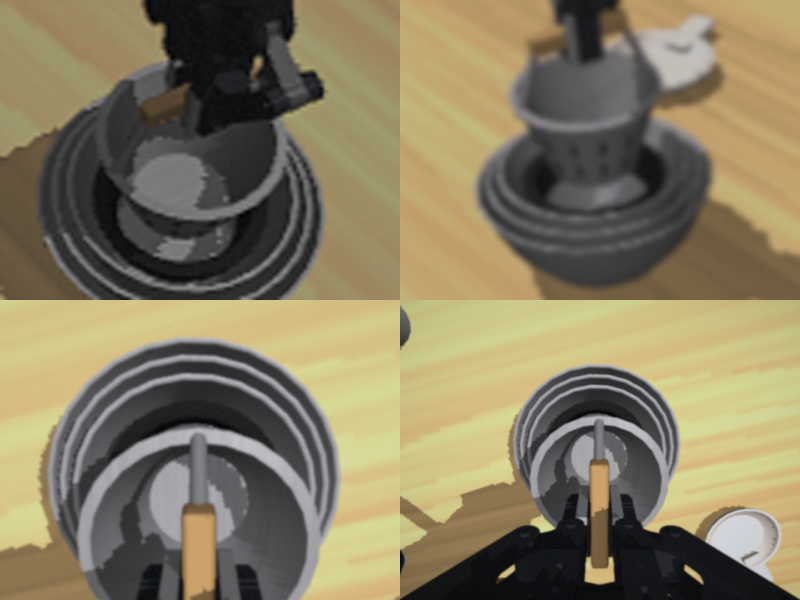

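```bash
cat > fit3.py <<'E'
from fit2 import *
W=dict(np.load('pics/wrist2.png.npz'))
cs=lambda l,r:np.array([290+l*.3,N,290+r*.3,N]); cd=lambda l,r:np.array([170+(l-400)*.3,N,170+(r-400)*.3,N]); cw=lambda l,r:np.array([120+l*.8,N,120+r*.8,N])
x=(.557,.159)
B=[(S,cs(98,286)),(D,cd(511,659)),(W,cw(77,321))]; T=[(S,cs(38,323)),(D,cd(477,711)),(W,cw(49,338))]
for nm,k in(('SD',(0,1)),('SW',(0,2)),('DW',(1,2)),('all',(0,1,2))):
    b=fit([B[i] for i in k],.120,.045,x); t=fit([T[i] for i in k],.058,.076,x); print(nm,'basket',*b,'stack',*t,'diff mm',(t[0]-b[0])*1e3)
E
python3 fit3.py | tail -4
```

```text
SD basket [0.5767 0.1797] [-0.3 -0.   0.2 -0.6] stack [0.566  0.1685] [-2.   0.8 -1.2 -0.1] diff mm [-10.7 -11.2]
SW basket [0.5543 0.1609] [ 1.9  0.8  4.3 -4.8] stack [0.5559 0.158 ] [-1.6  0.1 -2.3  2.6] diff mm [ 1.6 -2.9]
DW basket [0.5573 0.1602] [-1.9 -1.6  4.9 -5.2] stack [0.5602 0.1569] [-0.3  1.6 -1.7  1.9] diff mm [ 2.9 -3.3]
all basket [0.5571 0.1603] [ 0.4 -0.6 -2.  -1.7  4.8 -5.2] stack [0.5571 0.1577] [-2.2 -0.5 -1.7  0.3 -2.1  2.4] diff mm [ 0.  -2.6]
```

Emit:
{"op": "drive_tool", "data": {
  "deltas": [
    {"hand":0,"offset":[-0.1,-0.13,-0.7],"angular":[0,0,0]},
    {"hand":0,"offset":[-0.1,-0.13,-1.4],"angular":[0,0,0]},
    {"hand":0,"offset":[-0.1,-0.13,-2.1],"angular":[0,0,0]},
    {"hand":0,"offset":[-0.1,-0.13,-2.3],"angular":[0,0,0]},
    {"hand":0,"offset":[-0.1,-0.13,-2.3],"angular":[0,0,0]},
    {"hand":0,"offset":[-0.1,-0.13,-2.3],"angular":[0,0,0]}
  ]
}}

```text
time: 7.7
tool_pos: [0.5567, 0.1588, 0.1175]
tcp_rot: [0.381, 3.118, 0.0]
wrist_force: [0.8, -0.2, -1.8]
width: 0.102
```

Emit:
{"op": "drive_tool", "data": {
  "deltas": [
    {"hand":0,"offset":[0,0,-0.1],"angular":[0,0,0]},
    {"hand":0,"offset":[0,0,-0.2],"angular":[0,0,0]},
    {"hand":0,"offset":[0,0,-0.3],"angular":[0,0,0]},
    {"hand":0,"offset":[0,0,-0.3],"angular":[0,0,0]}
  ]
}}

```text
time: 8.2
tool_pos: [0.5564, 0.1587, 0.1141]
tcp_rot: [-0.381, -3.118, 0.0]
wrist_force: [0.0, 0.2, -2.0]
width: 0.106
```

Emit:
{"op": "drive_tool", "data": {
  "deltas": [
    {"hand":0,"offset":[0,0,-0.1],"angular":[0,0,0]},
    {"hand":0,"offset":[0,0,-0.2],"angular":[0,0,0]},
    {"hand":0,"offset":[0,0,-0.2],"angular":[0,0,0]}
  ]
}}

```text
time: 8.57
tool_pos: [0.5564, 0.1587, 0.1121]
tcp_rot: [-0.381, -3.118, 0.0]
wrist_force: [-0.0, -0.3, -1.4]
width: 0.104
```

Emit:
{"op": "drive_tool", "data": {
  "deltas": [
    {"hand":0,"offset":[0,0,-0.1],"angular":[0,0,0]},
    {"hand":0,"offset":[0,0,-0.2],"angular":[0,0,0]},
    {"hand":0,"offset":[0,0,-0.2],"angular":[0,0,0]}
  ]
}}

```text
time: 8.95
tool_pos: [0.5564, 0.1587, 0.1101]
tcp_rot: [-0.381, -3.118, 0.0]
wrist_force: [0.7, -0.3, -0.5]
width: 0.108
```

Emit:
{"op": "drive_tool", "data": {
  "deltas": [
    {"hand":0,"offset":[0,0,-0.1],"angular":[0,0,0]},
    {"hand":0,"offset":[0,0,-0.1],"angular":[0,0,0]}
  ]
}}

```text
time: 9.2
tool_pos: [0.5564, 0.1587, 0.1092]
tcp_rot: [-0.381, -3.118, 0.0]
wrist_force: [-0.4, -0.2, -1.2]
width: 0.104
```

Emit:
{"op": "drive_tool", "data": {
  "deltas": [
    {"hand":0,"offset":[0,0,-0.1],"angular":[0,0,0]},
    {"hand":0,"offset":[0,0,-0.1],"angular":[0,0,0]}
  ]
}}

```text
time: 9.45
tool_pos: [0.5564, 0.1587, 0.1082]
tcp_rot: [-0.381, -3.118, 0.0]
wrist_force: [0.5, -0.7, -2.1]
width: 0.103
```

Emit:
{"op": "drive_tool", "data": {
  "deltas": [
    {"hand":0,"offset":[0,0,-0.1],"angular":[0,0,0]},
    {"hand":0,"offset":[0,0,-0.1],"angular":[0,0,0]}
  ]
}}

```text
time: 9.7
tool_pos: [0.5564, 0.1587, 0.1072]
tcp_rot: [-0.381, -3.118, 0.0]
wrist_force: [-0.2, -0.7, -2.1]
width: 0.102
```

Emit:
{"op": "drive_tool", "data": {
  "deltas": [
    {"hand":0,"offset":[0,0,-0.1],"angular":[0,0,0]},
    {"hand":0,"offset":[0,0,-0.1],"angular":[0,0,0]}
  ]
}}

```text
time: 9.95
tool_pos: [0.5564, 0.1586, 0.1062]
tcp_rot: [-0.381, -3.118, 0.0]
wrist_force: [-0.1, -0.2, -0.5]
width: 0.102
```

Emit:
{"op": "drive_tool", "data": {
  "deltas": [
    {"hand":0,"offset":[0,0,-0.1],"angular":[0,0,0]},
    {"hand":0,"offset":[0,0,-0.1],"angular":[0,0,0]}
  ]
}}

```text
time: 10.2
tool_pos: [0.5564, 0.1586, 0.1052]
tcp_rot: [-0.381, -3.118, 0.0]
wrist_force: [-0.2, -0.8, -1.1]
width: 0.101
```

Emit:
{"op": "drive_tool", "data": {
  "deltas": [
    {"hand":0,"offset":[0,0,-0.1],"angular":[0,0,0]},
    {"hand":0,"offset":[0,0,-0.1],"angular":[0,0,0]}
  ]
}}

```text
time: 10.45
tool_pos: [0.5565, 0.1586, 0.1045]
tcp_rot: [-0.381, -3.118, 0.0]
wrist_force: [-1.7, -1.8, 1.5]
width: 0.107
```

Emit:
{"op": "drive_tool", "data": {
  "deltas": [
    {"hand":0,"offset":[0,0,-0.1],"angular":[0,0,0]},
    {"hand":0,"offset":[0,0,-0.1],"angular":[0,0,0]}
  ]
}}

```text
time: 10.7
tool_pos: [0.5566, 0.1587, 0.1036]
tcp_rot: [0.381, 3.118, 0.0]
wrist_force: [-1.6, -1.4, 4.7]
width: 0.104
```

Contact came at TCP z ≈ 0.105. The side force pushes the tool toward −x, −y, so I'll nudge that way while sliding the ring.

Emit:
{"op": "drive_tool", "data": {
  "deltas": [
    {"hand":0,"offset":[-0.05,-0.05,-0.05],"angular":[0,0,0]},
    {"hand":0,"offset":[-0.05,-0.05,-0.1],"angular":[0,0,0]},
    {"hand":0,"offset":[-0.05,-0.05,-0.1],"angular":[0,0,0]}
  ]
}}

```text
time: 11.08
tool_pos: [0.5563, 0.1584, 0.1025]
tcp_rot: [0.381, 3.118, 0.001]
wrist_force: [-0.7, -0.4, 4.5]
width: 0.104
```

Emit:
{"op": "drive_tool", "data": {
  "deltas": [
    {"hand":0,"offset":[-0.02,-0.02,-0.05],"angular":[0,0,0]},
    {"hand":0,"offset":[-0.03,-0.02,-0.1],"angular":[0,0,0]},
    {"hand":0,"offset":[-0.03,-0.02,-0.1],"angular":[0,0,0]}
  ]
}}

```text
time: 11.45
tool_pos: [0.556, 0.1582, 0.1014]
tcp_rot: [0.381, 3.118, 0.001]
wrist_force: [0.4, -1.0, 3.5]
width: 0.102
```

Emit:
{"op": "drive_tool", "data": {
  "deltas": [
    {"hand":0,"offset":[0,0,-0.05],"angular":[0,0,0]},
    {"hand":0,"offset":[0,0,-0.05],"angular":[0,0,0]}
  ]
}}

```text
time: 11.7
tool_pos: [0.556, 0.1581, 0.1009]
tcp_rot: [0.381, 3.118, 0.0]
wrist_force: [1.2, -0.2, 4.0]
width: 0.103
```

Emit:
{"op": "drive_tool", "data": {
  "deltas": [
    {"hand":0,"offset":[0.02,0,-0.05],"angular":[0,0,0]},
    {"hand":0,"offset":[0.02,0,-0.05],"angular":[0,0,0]}
  ]
}}

```text
time: 11.95
tool_pos: [0.556, 0.1581, 0.1003]
tcp_rot: [0.381, 3.118, 0.0]
wrist_force: [0.1, 0.6, 4.6]
width: 0.104
```

Emit:
{"op": "drive_tool", "data": {
  "deltas": [
    {"hand":0,"offset":[0,0,-0.05],"angular":[0,0,0]},
    {"hand":0,"offset":[0,0,-0.05],"angular":[0,0,0]}
  ]
}}

```text
time: 12.2
tool_pos: [0.556, 0.1581, 0.1001]
tcp_rot: [0.381, 3.118, 0.0]
wrist_force: [0.0, -0.5, 5.7]
width: 0.103
```

Emit:
{"op": "drive_tool", "data": {
  "deltas": [
    {"hand":0,"offset":[0,0,-0.05],"angular":[0,0,0]},
    {"hand":0,"offset":[0,0,-0.05],"angular":[0,0,0]}
  ]
}}

```text
time: 12.45
tool_pos: [0.5562, 0.1582, 0.1]
tcp_rot: [0.381, 3.118, 0.001]
wrist_force: [-0.7, 1.1, 7.9]
width: 0.1
```

Emit:
{"op": "drive_tool", "data": {
  "deltas": [
    {"hand":0,"offset":[0,0,-0.05],"angular":[0,0,0]},
    {"hand":0,"offset":[0,0,-0.05],"angular":[0,0,0]}
  ]
}}

```text
time: 12.7
tool_pos: [0.5564, 0.1582, 0.1]
tcp_rot: [0.381, 3.117, 0.001]
wrist_force: [-1.0, -1.1, 8.9]
width: 0.104
```

Emit:
{"op": "drive_tool", "data": {
  "deltas": [
    {"hand":0,"offset":[-0.02,0,-0.05],"angular":[0,0,0]},
    {"hand":0,"offset":[-0.02,0,-0.05],"angular":[0,0,0]},
    {"hand":0,"offset":[-0.02,0,-0.05],"angular":[0,0,0]}
  ]
}}

```text
time: 13.08
tool_pos: [0.5564, 0.1583, 0.0999]
tcp_rot: [0.381, 3.117, 0.001]
wrist_force: [-2.0, 0.2, 11.5]
width: 0.104
```

Emit:
{"op": "drive_tool", "data": {
  "deltas": [
    {"hand":0,"offset":[0,0,-0.02],"angular":[0,0,0]},
    {"hand":0,"offset":[0,0,-0.02],"angular":[0,0,0]}
  ]
}}

```text
time: 13.32
tool_pos: [0.5565, 0.1583, 0.0998]
tcp_rot: [0.381, 3.117, 0.001]
wrist_force: [-1.5, -0.5, 12.0]
width: 0.103
```

Emit:
{"op": "drive_tool", "data": {
  "deltas": [
    {"hand":0,"offset":[-0.02,0,-0.03],"angular":[0,0,0]},
    {"hand":0,"offset":[-0.02,0,-0.03],"angular":[0,0,0]},
    {"hand":0,"offset":[-0.02,0,-0.03],"angular":[0,0,0]},
    {"hand":0,"offset":[-0.02,0,-0.03],"angular":[0,0,0]}
  ]
}}

```text
time: 13.82
tool_pos: [0.5565, 0.1583, 0.0998]
tcp_rot: [0.381, 3.116, 0.001]
wrist_force: [-3.3, -0.3, 13.3]
width: 0.102
```

Emit:
{"op": "drive_tool", "data": {
  "deltas": [
    {"hand":0,"offset":[0,0,0],"angular":[0,0,0]},
    {"hand":0,"offset":[0,0,0],"angular":[0,0,0]},
    {"hand":0,"offset":[0,0,0],"angular":[0,0,0]},
    {"hand":0,"offset":[0,0,0],"angular":[0,0,0]}
  ]
}}

```text
time: 14.32
tool_pos: [0.5565, 0.1583, 0.0998]
tcp_rot: [0.381, 3.116, 0.001]
wrist_force: [-1.6, -0.2, 13.2]
width: 0.101
```

```bash
python3 - <<'E'
from h import *
a=[grab(n,n+'3.png') for n in('scene','side')]
F=[c['frame'] for c in a]
s=bot.read_state();print(s['time'],s['tool_pos'],s['wrist_force'])
f=lambda im,x,y,w,h:cv2.resize(im[y:y+h,x:x+w],(400,300),interpolation=cv2.INTER_CUBIC)
cv2.imwrite('pics/c4.png',np.hstack([f(F[0],290,215,120,90),f(F[1],170,140,120,90)]))
E
```

```text
14.425 [0.55649303 0.15830375 0.09982187] [-2.74296069 -0.20418121 12.12838076]
```

View pics/c4.png

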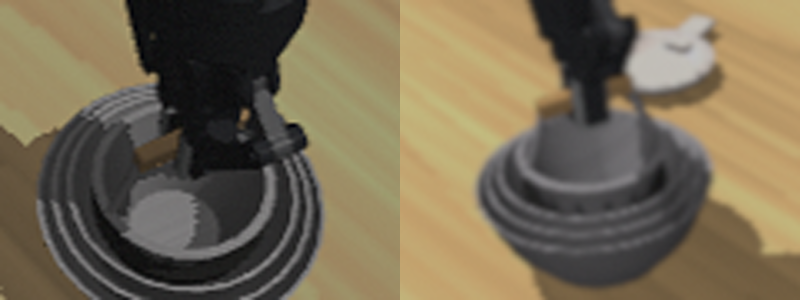

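Emit:
{"op": "drive_tool", "data": {
  "deltas": [
    {"hand":0,"offset":[0,0,0.06],"angular":[0,0,0]},
    {"hand":0,"offset":[0,0,0.12],"angular":[0,0,0]},
    {"hand":0,"offset":[0,0,0.17],"angular":[0,0,0]},
    {"hand":0,"offset":[0,0,0.17],"angular":[0,0,0]},
    {"hand":0,"offset":[0,0,0.17],"angular":[0,0,0]}
  ],
  "force": 20
}}

```text
time: 15.05
tool_pos: [0.5559, 0.1581, 0.0999]
tcp_rot: [0.381, 3.117, 0.0]
wrist_force: [-0.2, -0.4, 5.4]
width: 0.101
```

Emit:
{"op": "drive_tool", "data": {
  "deltas": [
    {"hand":0,"offset":[0,0,0.05],"angular":[0,0,0]},
    {"hand":0,"offset":[0,0,0.08],"angular":[0,0,0]},
    {"hand":0,"offset":[0,0,0.08],"angular":[0,0,0]}
  ]
}}

```text
time: 15.42
tool_pos: [0.5555, 0.158, 0.1]
tcp_rot: [0.381, 3.118, -0.0]
wrist_force: [1.7, 0.5, 0.5]
width: 0.102
```

Emit:
{"op": "drive_tool", "data": {
  "deltas": [
    {"hand":0.3,"offset":[0.02,0,0],"angular":[0,0,0]},
    {"hand":0.6,"offset":[0.02,0,0],"angular":[0,0,0]},
    {"hand":1,"offset":[0.02,0,0],"angular":[0,0,0]},
    {"hand":1,"offset":[0.02,0,0],"angular":[0,0,0]},
    {"hand":1,"offset":[0.02,0,0],"angular":[0,0,0]},
    {"hand":1,"offset":[0.02,0,0],"angular":[0,0,0]},
    {"hand":1,"offset":[0.02,0,0],"angular":[0,0,0]},
    {"hand":1,"offset":[0.02,0,0],"angular":[0,0,0]}
  ]
}}

```text
time: 16.42
tool_pos: [0.5557, 0.158, 0.1003]
tcp_rot: [0.381, 3.118, 0.0]
wrist_force: [0.4, 0.2, -0.4]
width: 1.0
```

Emit:
{"op": "drive_tool", "data": {
  "deltas": [
    {"hand":1,"offset":[0,0,1],"angular":[0,0,0]},
    {"hand":1,"offset":[0,0,4],"angular":[0,0,0]},
    {"hand":1,"offset":[0,0,8],"angular":[0,0,0]},
    {"hand":1,"offset":[0,0,13],"angular":[0,0,0]},
    {"hand":1,"offset":[0,0,14],"angular":[0,0,0]},
    {"hand":1,"offset":[0,0,14],"angular":[0,0,0]}
  ]
}}

```text
time: 17.18
tool_pos: [0.5563, 0.1582, 0.2418]
tcp_rot: [0.381, 3.116, 0.002]
wrist_force: [-0.9, -0.2, -0.2]
width: 1.002
```

```bash
python3 - <<'E'
from h import *
a=[grab(n,n+'4.png') for n in('scene','side','wrist')]
F=[c['frame'] for c in a]
s=bot.read_state();print(s['time'],s['tool_pos'],s['wrist_force'],s['width'])
f=lambda im,x,y,w,h:cv2.resize(im[y:y+h,x:x+w],(400,300),interpolation=cv2.INTER_CUBIC)
cv2.imwrite('pics/c5.png',np.vstack([np.hstack([f(F[0],290,215,140,105),f(F[1],170,140,120,90)]),np.hstack([f(F[2],0,0,560,420),f(F[0],0,0,560,420)])]))
for n,c in zip('SD',a): print(n,[proj(c,p).round(1) for p in([.5557,.158,.124],[.557,.158,.07])])
E
```

```text
17.325 [0.55446585 0.15776374 0.23826271] [-1.09317942  0.16632754  0.26973901] 0.9992124481784632
S [array([347.2, 253.5]), array([343.4, 271.1])]
D [array([223.7, 165.5]), array([227. , 187.2])]
```

View pics/c5.png

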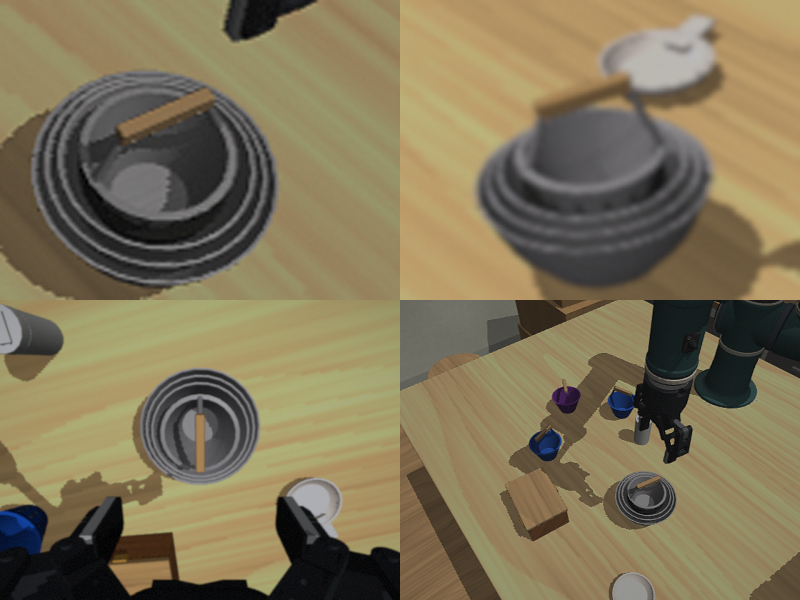

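The basket is released and sits concentric: in the wrist view its rim centres at x ≈ 199 and the stack rim at x ≈ 200. The stack and bystanders are where they were, and the gripper is clear, so I'm handing in.

```bash
python3 -c "
from workcell import bot
bot.finish_job()"
```

```text
the job is handed in; nothing more can be done
```

The steel basket is nested upright in the top bowl, pressed home and released. The job was handed in at about 17 s, and no verdict was reported.

**Pressing:** I picked it up by its wooden bar. The basket first touched the ring with its underside about 41 mm below the bowl mouth. The ring slid about 5 mm at roughly 6 N, then stood firm. I held a steady push of about 15 N (wrist force less the basket's weight) for about 0.6 s. No reading showed more than that. I then took the load off and opened the gripper.

**Last checks:**
- **Position:** The last pictures show the basket upright, released and concentric with the stack. By the gripper reading, its centre was about 74 mm above the stack's underside.
- **Surroundings:** By eye, the stack, box, seasoning container, spoon rest and look-alike baskets have not moved. The gripper is clear.

**What disagreed:**
- **Camera estimates:** These differed by 2–3 mm on the last bit of centring, so I finished by feel, nudging until the side force was near zero. It rose again to about 3 N at full push and fell away when I unloaded.
- **Ring stiffness:** Past the stop, the measured tool height barely changed (about 0.2 mm) while the force rose about 4.5 N per commanded mm, so I could not check the ring's own stiffness separately.

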